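# Mix a sample on the hand-cranked vial shaker

### The arm

A 6-joint arm with a two-finger parallel gripper is mounted at the origin on a cart in front of the work surface, level with it; the furniture and walls round the work are solid. World frame = base frame: x ahead of the robot, y to its left, z up, the work surface at z = 0. Lengths are in m, angles in degrees, forces in N, time in s.
With the tool pointing down it reaches from about 0.35 to 0.875 m from the base axis. Payload 4.2 kg.
Tool frame: the origin (TCP) lies on the centre line of the jaws, within the pads' length; the fingertips stand tip_reach ahead of it and the grasp point (between the pads) is the TCP (tip_reach is the distance from the TCP to the fingertips, in m); z points along the fingers, y is the line along which they close (so a half turn about z gives the same grasp; the last joint's range is limited). The gripper opens to 87 mm and grips with 3 to 60 N. Pads are 19 mm wide; open, the fingers measure 117 mm over their backs; the gripper's body (75 mm by 190 mm) begins 51 mm behind the grasp point.
Start: joints at [-59.439, 22.042, 0.453, 0, -68.411, -14.817], TCP at [0.17, -0.602, 0.242] pointing down, gripper open.
Joint ranges: [-179.83, 179.83], [-69.29, 118.12], [-61.27, 80.66], [-181.25, 117.63], [-171.15, -9.14], [-177.46, 177.46]. Speed limits (degrees/s): [159.86, 159.86, 180, 180, 180, 180].

### API

Orientations are given as a 3x3 rotation matrix whose columns are the frame's x, y, z axes.
In Python, from station import sense, capture, finish_job, tip_reach gives the robot as it stands.
- The arm moves only by the tool arm_command, never from a script. Its argument "deltas" is a list of rows, each a list of 7 numbers: the turn, a rotation vector about the tool's x, y, z in rad, then the shift along the tool's x, y, z in cm, then the closure, from -1 (fully open) to 1 (shut), so that 0 is half open. In form: [[rx, ry, rz, dx, dy, dz, hand], ...]. A call has 1 to 8 rows; each row is the pose to reach, as a shift and turn from the pose commanded when the call began, along the tool's axes at that moment; what a row does not reach only later rows make up. A row lasts 1/12 s, in which the tool goes at most 41.7 mm and 7.16 degrees, less where a joint would pass 70% of its speed; a pose out of reach is approached as far as the arm can. A call with a gripper value outside its range is refused whole. The fingers move at their own pace and stop on an object; the grip force is fixed at half the most. Time passes only in rows, so rows that repeat a pose let the fingers close. It gives the time, the measured TCP pose, the force, the opening and the grip force at its end, in the units of the state.
- sense(): the state, without advancing time (a new reading comes with each control period).
- capture(name): name is "scene" or "top" or "wrist"; returns a dict with "pixels" (420x560x3 uint8, blue, green, red), "fovy" (degrees; the focal length in pixels is half the picture's height over the tangent of half this angle, whatever the lens; pixels are square), "cx", "cy" (the principal point, pixels), "rvec" (rotation vector, rad) and "tvec" (3), from world to camera coordinates, as OpenCV has them. Camera axes: x right, y down, z forward; pixel columns grow to the right and rows downward; lengths in m; the calibration is good to about 2 mm. The wrist camera is an equidistant fisheye: a pixel r from the principal point sees the ray r / f radians off the axis. A picture is of the moment at which its call begins. There is no depth.
- finish_job(): hands the job in; it is judged then, once.
The state is a dict: "time_s": time; "joints": joint angles; "joint_velocities": joint speeds; "effort": joint torques, N m; "tcp_pos": TCP position; "ee_rot": TCP orientation; "wrist_force": force on the tool from outside, world axes, zero at the start; "moment": the same for the moment, N m; "gripper_width": opening from 0.0 (shut) to 1.0 (fully open); "gripper_force": force on a finger pad.
Only numpy, scipy, OpenCV 4.12 (cv2) and the standard library are available. Lean on these libraries where they do the work, as an engineer would, in place of code of your own. Each camera call takes 0.05 s, during which the arm holds its last target. There are 200 camera calls.

### The job

Put the brown vial upright into the socket of the small hand-cranked shaker. Then crank the red handle two full turns anticlockwise (seen from above) through the stiff point in each turn, at an even pace that stays below one turn a second and without letting the spring snatch it forward or back, leaning on the handle just enough that the unfastened shaker does not creep over its pad but never hard. Finish with the handle back where it points away from the vial, let go, with the vial still seated.

Things in the scene. Friction and masses are not known exactly. Their poses are not given: they have to be found in the camera images.
- vial_2: the sample vial with brown glass and black screw cap, diameter 23 mm, height 56 mm (cap, 20 mm wide, from 44 mm up); stands upright on the bench among three clear vials. Origin: centre of its underside, z up
- vial_0: clear vial, same size; a bystander
- vial_1: clear vial, same size; a bystander
- vial_3: clear vial, same size; a bystander
- pad: grey bench pad 200x300x3 mm, fixed to the bench under the shaker; origin: centre of its underside. The shaker's feet hold on it while the handle is pressed down with about 12 to 22 N (18 N is good); above about 28 N it is pressed too hard. Each mm of depth adds about 6 N, and the force drifts round the turn: keep trimming
- shaker: the whole shaker: grey base plate 170x270 mm, long side along its y axis, on rubber feet, loose on the pad (about 1 kg in all; unless the handle is pressed down, the feet slip at the stiff point). Origin: centre of its underside, on the pad's top, z up. A blue gearbox with the crank at its -y end; at its +y end a white sled with the vial socket, which moves to and fro along y as the crank turns
- shaker_end (a point): point on the base plate at its +y end (x=0, y=130 mm, z=16 mm in the shaker's frame)
- cup (a point): centre of the socket's floor in the white sled (62x40 mm block); the socket is a round hole 26.5 mm wide and 25 mm deep, its mouth flush with the sled's top. z up. Beyond the sled stands an aluminium end block, 70x10 mm, lower than the sled
- grip (a point): on the axis of the upright red handle, 28 mm above its underside: the height to grip (fingertips then 4 mm above its flange). Handle 24 mm thick, 44 mm high, foot flange 48 mm wide, 5 mm thick; it spins freely about its own axis, so the gripper need not turn. It travels a level circle of 55 mm radius about the hub, underside 68 mm above the shaker's; vertically it is rigid
- crank (a joint): crank angle in rad, counted over turns; 0 = home, handle straight out to the shaker's -y end, away from the vial (starts within 0.3 of it); grows anticlockwise seen from above. A spring resists most at about 2 rad (up to about 7 N at the handle), is fully loaded at pi, then pushes the handle forward as hard until 2 pi; the same each turn. Near home friction holds it still
- hub (a point): on the crank's vertical axis, on the gearbox top: x=0, y=-60 mm, z=50 mm in the shaker's frame. The blue gearbox is 100x100 mm; the steel crank hub on it reaches 71 mm above the shaker's underside
Not all that is in view belongs to the job. Leave any blue, purple or yellow look-alike of the vial_2 alone.

How it is judged (in metres and radians):
On the way, in this order (a step that is already met when the one before it is completed fails the run):
1. the brown vial stands in the socket, let go (distance between vial_2 and cup below 0.006 m and angle between vial_2's own z axis and vertical below 0.15 rad and contact force between the fingers and vial_2 below 0.1 N and value of joint crank below 1 rad), for 0.2 s.
2. the crank is past its stiff point for the first time, vial seated (value of joint crank between 3.6 and 7 rad and distance between vial_2 and cup below 0.006 m).
3. the crank is past its stiff point for the second time, vial seated (value of joint crank above 9.9 rad and distance between vial_2 and cup below 0.006 m).
At the end, for the whole second after the job is handed in: The crank has made two full turns and rests within 0.5 rad of home (4 pi), the brown vial stands upright (within 0.15 rad) in the socket with its underside within 6 mm of the socket floor's centre, and all is at rest and let go (value of joint crank between 12.07 and 13.07 rad and distance between vial_2 and cup below 0.006 m and angle between vial_2's own z axis and vertical below 0.15 rad and linear speed of each of shaker, vial_2 below 0.02 m/s); the robot touches nothing.
It fails at once if the shaker creeps more than 12 mm over its pad (distance of any of shaker, shaker_end from where it was at the start of the episode above 0.012 m).
It fails at once if the shaker is pressed on its pad with more than 40 N (its own weight of about 10 N included) (contact force between shaker and pad above 40 N).
It fails at once if the crank runs faster than 6 rad/s (about a turn a second) forward (velocity of joint crank above 6 rad/s).
It fails at once if the crank is snatched back faster than 3 rad/s (velocity of joint crank below -3 rad/s).
It fails at once if a clear vial is knocked away (20 mm) (distance of any of vial_0, vial_1, vial_3 from where it was at the start of the episode above 0.02 m).
It also fails if it takes over 72 s, if anything falls off the work surface, if the arm or the gripper's body presses on something with over 40 N, if the wrist force passes 120 N, or if a joint passes its speed limit or range.

## Working session

There is one attempt and no reset: what is moved stays moved. The work goes in short steps, Python scripts to look and compute and a tool call to move; the robot and the scene stay as the last step left them, time stands still between calls to the robot, and variables do not carry over. Pictures are saved under pics/ and viewed, at most 12 in all, crops included, and the job is handed in when it is done.

Besides the shell and the picture viewer there is one more tool, called by a JSON object that holds its "api" and its "payload", one argument or row to a line. arm_command: Moves the arm, as the interface text tells. Its arguments: {"type":"object","properties":{"deltas":{"type":"array"}},"required":["deltas"]}

```bash
mkdir -p pics; ls; python3 - <<'E'
from station import *
import cv2,numpy as np
s=sense();print({k:np.round(v,3).tolist() for k,v in s.items()},tip_reach)
ims=[]
for n in("scene","top"):
    c=capture(n);cv2.imwrite(f"pics/{n}0.png",c["pixels"]);print(n,c["fovy"],c["cx"],c["cy"],c["rvec"],c["tvec"])
E
```

```text
pics
{'time_s': 0.0, 'joints': [-59.438, 22.092, 0.38, -0.03, -68.411, -14.815], 'joint_velocities': [-0.083, -0.063, 0.081, -0.027, 0.026, 0.018], 'effort': [-0.0, -39.066, 18.741, 4.22, 0.011, -0.0], 'tcp_pos': [0.169, -0.601, 0.24], 'ee_rot': [[-0.963, -0.271, -0.001], [-0.271, 0.963, 0.002], [0.0, 0.002, -1.0]], 'wrist_force': [0.475, -0.691, 0.836], 'moment': [-0.021, 0.035, 0.073], 'gripper_force': 0.0, 'gripper_width': 1.0} 0.019
scene 47.21866545372248 279.8132738829533 220.1902335780443 [ 2.17359515 -1.09614372  0.42105369] [-0.41247088  0.31686854  0.84312967]
top 47.56260505121341 280.3113551185564 214.48831424251398 [ 2.1483365  -2.17293131  0.16727169] [-0.12096294  0.52392739  1.17692359]
```

View pics/scene0.png

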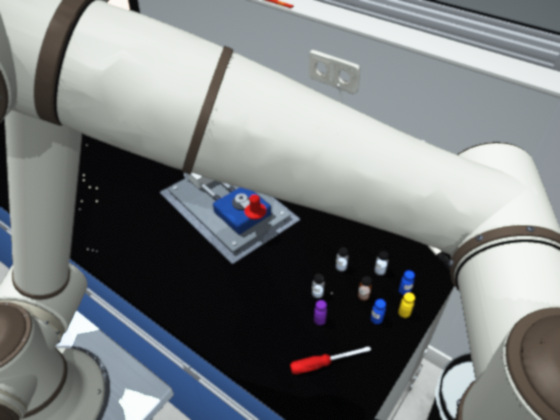

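View pics/top0.png

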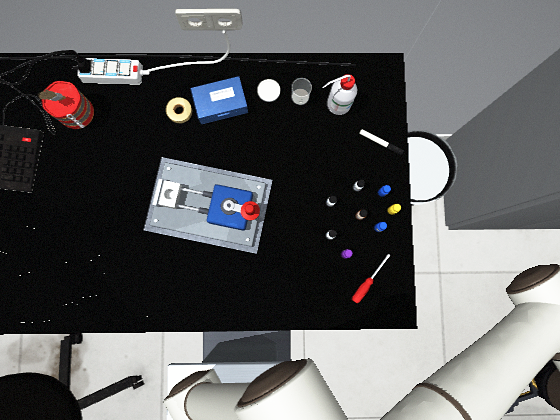

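Candidates in top: (361,215) brown-looking; the clear vials at (332,201), (359,186), (331,235); the look-alikes are blue (384,190) and (381,227), yellow (395,209) and purple (347,254). By description I choose (361,215), and check it in a crop.

```bash
cat > h.py <<'E'
from station import *
import cv2,numpy as np
from scipy.spatial.transform import Rotation as R
def ray(c,u,v,fish=False):
    f=210/np.tan(np.radians(c["fovy"])/2)
    a=np.array([u-c["cx"],v-c["cy"]],float)
    if fish:
        r=np.hypot(*a);th=r/f;d=np.array([*(a/max(r,1e-9)*np.sin(th)),np.cos(th)])
    else: d=np.array([*(a/f),1])
    M=cv2.Rodrigues(np.array(c["rvec"],float))[0]
    return -M.T@np.array(c["tvec"],float).ravel(), M.T@d
def onz(c,u,v,z,fish=False):
    o,d=ray(c,u,v,fish);return o+d*(z-o[2])/d[2]
def proj(c,p,fish=False):
    M=cv2.Rodrigues(np.array(c["rvec"],float))[0];q=M@np.array(p,float)+np.array(c["tvec"],float).ravel()
    f=210/np.tan(np.radians(c["fovy"])/2)
    if fish:
        r=np.hypot(q[0],q[1]);th=np.arctan2(r,q[2]);a=q[:2]/r*th*f
    else:a=q[:2]/q[2]*f
    return a+[c["cx"],c["cy"]]
E
python3 - <<'E'
from h import *
c=capture("top");p=c["pixels"]
a=cv2.resize(p[165:270,315:405],None,fx=5,fy=5,interpolation=cv2.INTER_CUBIC)
b=cv2.resize(p[150:260,140:280],None,fx=5,fy=5,interpolation=cv2.INTER_CUBIC)[:525]
b=cv2.resize(p[150:260,140:280],(668,525),interpolation=cv2.INTER_CUBIC)
cv2.imwrite("pics/c1.png",a)
cv2.imwrite("pics/c2.png",cv2.resize(p[150:260,140:280],None,fx=5,fy=5,interpolation=cv2.INTER_CUBIC))
for n,u in dict(br=(361,215),c0=(332,201),c1=(359,186),c2=(331,235)).items():print(n,onz(c,*u,.056).round(3))
E
```

```text
br [ 0.517 -0.329  0.056]
c0 [ 0.553 -0.257  0.056]
c1 [ 0.591 -0.327  0.056]
c2 [ 0.467 -0.252  0.056]
```

View pics/c1.png

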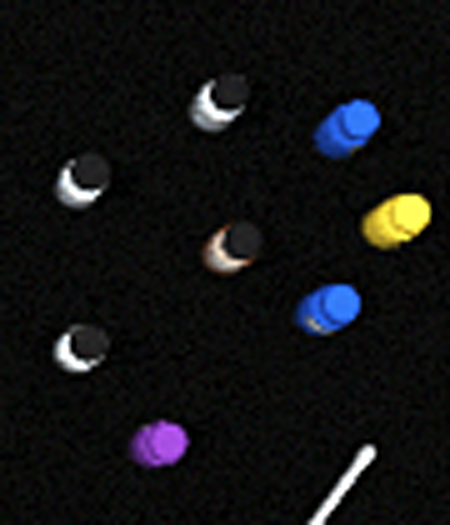

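View pics/c2.png

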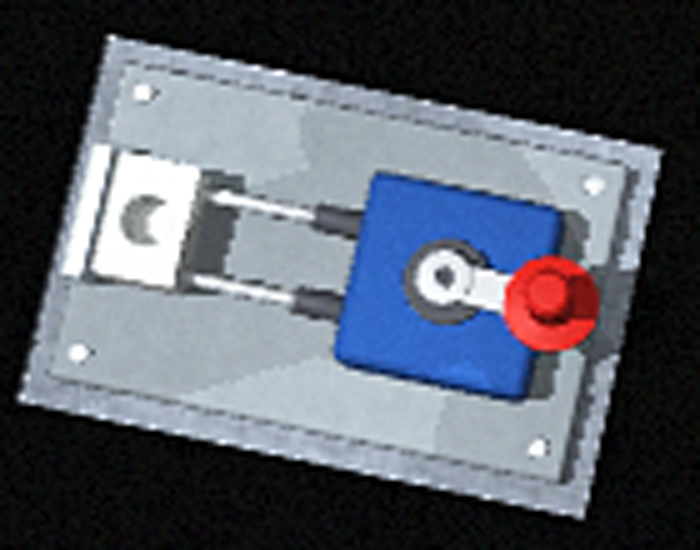

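```bash
python3 - <<'E'
from h import *
c=capture("top")
q=lambda o,u,v,z,n:print(n,onz(c,o[0]+u/5,o[1]+v/5,z).round(4))
A=(315-.4,165-.4);B=(140-.4,150-.4)
for n,u in dict(brown=(241,240),c1=(230,92),c0=(91,172),c2=(89,343),blueA=(359,120),blueB=(342,304),yel=(411,214),pur=(169,441)).items():q(A,*u,.056,n)
for z in(.04,.05,.06):q(B,147,220,z,f"sock{z}")
q(B,445,275,.074,"hub");q(B,550,292,.115,"handle")
for u in((108,35),(662,150),(583,520),(20,402)):q(B,*u,.003,"pad")
for u in((126,65),(640,165),(570,482),(52,376)):q(B,*u,.016,"plate")
for u in((120,150),(213,172),(182,292),(90,275)):q(B,*u,.05,"sled")
E
```

```text
brown [ 0.5226 -0.3341  0.056 ]
c1 [ 0.5984 -0.3312  0.056 ]
c0 [ 0.558  -0.2594  0.056 ]
c2 [ 0.4714 -0.256   0.056 ]
blueA [ 0.5834 -0.3963  0.056 ]
blueB [ 0.4897 -0.3837  0.056 ]
yel [ 0.535  -0.4206  0.056 ]
pur [ 0.4221 -0.2945  0.056 ]
sock0.04 [0.5785 0.1556 0.04  ]
sock0.05 [0.5767 0.1534 0.05  ]
sock0.06 [0.5749 0.1513 0.06  ]
hub [0.5434 0.0012 0.074 ]
handle [ 0.5282 -0.0523  0.115 ]
pad [0.685  0.1859 0.003 ]
pad [ 0.6203 -0.1068  0.003 ]
pad [ 0.4256 -0.064   0.003 ]
pad [0.4901 0.2273 0.003 ]
plate [0.6654 0.1732 0.016 ]
plate [ 0.6097 -0.0952  0.016 ]
plate [ 0.4445 -0.0578  0.016 ]
plate [0.502  0.2078 0.016 ]
sled [0.6128 0.1677 0.05  ]
sled [0.601  0.1206 0.05  ]
sled [0.5398 0.1352 0.05  ]
sled [0.5489 0.1814 0.05  ]
```

Crops: brown vial confirmed at crop (241,240), the only one with a brown rim and black cap. The shaker's handle is at (550,292), hub (445,275) and socket mouth (147,220). Pad measures 200x300 and crank radius 55.6 mm, both consistent.

{"api": "arm_command", "payload": {
  "deltas": [
    [0, 0, 0.09, -4, 1.6, 0.5, 0],
    [0, 0, 0.18, -8, 3.2, 1, 0],
    [0, 0, 0.2746, -12, 4.7, 2, 0],
    [0, 0, 0.2746, -16, 6.3, 3, 0],
    [0, 0, 0.2746, -20, 7.9, 4, 0],
    [0, 0, 0.2746, -24, 9.4, 5, 0],
    [0, 0, 0.2746, -28, 11, 6, 0],
    [0, 0, 0.2746, -31, 12.2, 7, 0]
  ]
}}

```text
time_s: 0.87
tcp_pos: [0.4306, -0.403, 0.1736]
ee_rot: [[-1.0, -0.0, 0.001], [-0.0, 1.0, -0.001], [-0.001, -0.001, -1.0]]
wrist_force: [0.6, -0.3, -0.6]
gripper_width: 0.529
gripper_force: 0.0
```

{"api": "arm_command", "payload": {
  "deltas": [
    [0, 0, 0, -3, 2.2, 0.4, 0],
    [0, 0, 0, -6, 4.4, 0.8, 0],
    [0, 0, 0, -8.7, 6.6, 1.2, 0],
    [0, 0, 0, -8.7, 6.6, 1.2, 0],
    [0, 0, 0, -8.7, 6.6, 1.2, 0]
  ]
}}

```text
time_s: 1.28
tcp_pos: [0.5171, -0.3369, 0.1608]
ee_rot: [[-1.0, -0.003, -0.001], [-0.003, 1.0, 0.001], [0.001, 0.001, -1.0]]
wrist_force: [-0.8, 0.6, -0.8]
gripper_width: 0.498
gripper_force: 0.0
```

```bash
python3 - <<'E'
from h import *
c=capture("wrist");p=c["pixels"];cv2.imwrite("pics/w1.png",p)
s=sense();print(s["tcp_pos"],c["fovy"],c["cx"],c["cy"],ray(c,c["cx"]+1e-3,c["cy"],True))
print(proj(c,[.5226,-.334,.056],True),proj(c,s["tcp_pos"],True))
E
```

```text
[ 0.51613776 -0.33784     0.16112906] 65.70646984690485 278.13089077807325 215.4811597860703 (array([ 0.45124912, -0.33727995,  0.30458863]), array([ 0.24388107,  0.00133011, -0.96980423]))
[281.78816768 226.270988  ] [276.34723435 273.4928802 ]
```

View pics/w1.png

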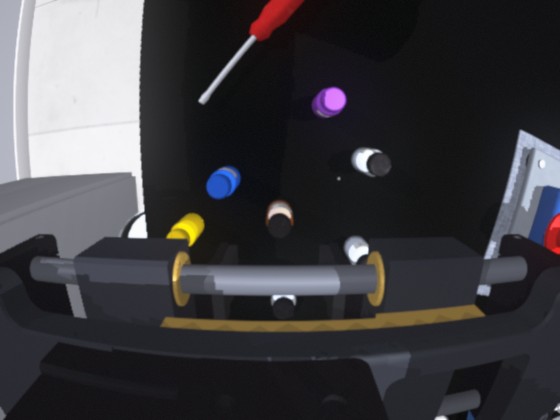

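Wrist view: brown vial directly ahead at (279,215), cap at (279,225); neighbours purple (329,101), clears (371,161), (355,249) and (284,305), blue (222,182), yellow (186,230). It lies at about (.522,-.336).

{"api": "arm_command", "payload": {
  "deltas": [
    [0, 0, 0, -0.6, 0.2, 2, 0],
    [0, 0, 0, -0.6, 0.2, 4, 0],
    [0, 0, 0, -0.6, 0.2, 4, 0],
    [0, 0, 0, -0.6, 0.2, 4, 0]
  ]
}}

```text
time_s: 1.67
tcp_pos: [0.5204, -0.3372, 0.121]
ee_rot: [[-1.0, 0.001, -0.003], [0.001, 1.0, 0.001], [0.003, 0.001, -1.0]]
wrist_force: [-0.0, 0.6, 0.0]
gripper_width: 0.5
gripper_force: 0.0
```

```bash
python3 - <<'E'
from h import *
c=capture("wrist");p=c["pixels"];cv2.imwrite("pics/w2.png",cv2.resize(p[170:300,200:360],None,fx=4,fy=4,interpolation=cv2.INTER_CUBIC))
s=sense();print(s["tcp_pos"],proj(c,[.522,-.3355,.056],True),proj(c,[.522,-.3355,.0],True))
E
```

```text
[ 0.521405   -0.33753054  0.1222931 ] [280.66486628 237.03606512] [280.12793649 216.61818036]
```

View pics/w2.png

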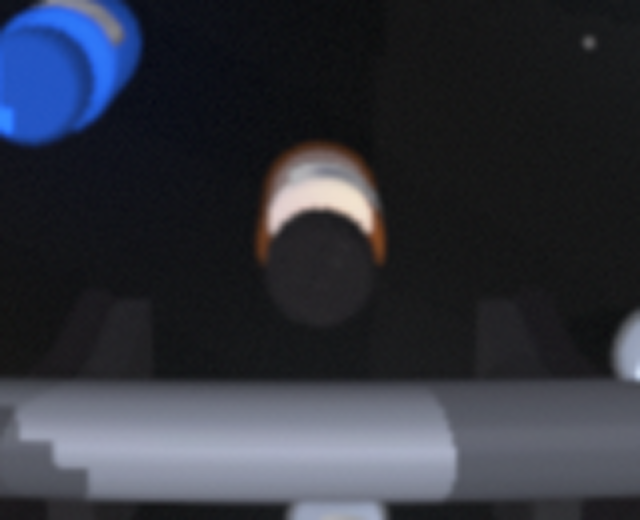

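Crop: cap centre (320,268), i.e. pixel (280,237), matches the prediction. Descend and close.

{"api": "arm_command", "payload": {
  "deltas": [
    [0, 0, 0, -0.1, 0.15, 2, 0],
    [0, 0, 0, -0.1, 0.15, 4, 0],
    [0, 0, 0, -0.1, 0.15, 6, 0],
    [0, 0, 0, -0.1, 0.15, 7.3, 0],
    [0, 0, 0, -0.1, 0.15, 7.3, 0],
    [0, 0, 0, -0.1, 0.15, 7.3, 1],
    [0, 0, 0, -0.1, 0.15, 7.3, 1],
    [0, 0, 0, -0.1, 0.15, 7.3, 1]
  ]
}}

```text
time_s: 2.38
tcp_pos: [0.5241, -0.3356, 0.0506]
ee_rot: [[-1.0, -0.0, 0.003], [-0.0, 1.0, -0.001], [-0.003, -0.001, -1.0]]
wrist_force: [-0.3, 0.8, 0.6]
gripper_width: 0.354
gripper_force: 0.0
```

{"api": "arm_command", "payload": {
  "deltas": [
    [0, 0, 0, 0, 0, 0, 1],
    [0, 0, 0, 0, 0, 0, 1]
  ]
}}

```text
time_s: 2.55
tcp_pos: [0.5238, -0.3353, 0.05]
ee_rot: [[-1.0, -0.0, 0.002], [-0.0, 1.0, -0.001], [-0.002, -0.001, -1.0]]
wrist_force: [0.7, 1.1, 2.4]
gripper_width: 0.254
gripper_force: 30.0
```

{"api": "arm_command", "payload": {
  "deltas": [
    [0, 0, 0, 0, 0, -3, 1],
    [0, 0, 0, 0, 0, -6, 1],
    [0, 0, 0, 0, 0, -9, 1],
    [0, 0, 0, -0.4, 3, -12, 1],
    [0, 0, 0, -0.8, 6.5, -14, 1],
    [0, 0, 0, -1.2, 10, -15, 1],
    [0, 0, 0, -1.6, 13.5, -15, 1],
    [0, 0, 0, -2, 17, -15, 1]
  ]
}}

```text
time_s: 3.22
tcp_pos: [0.5434, -0.1634, 0.2004]
ee_rot: [[-1.0, 0.0, 0.003], [0.0, 1.0, 0.0], [-0.003, 0.0, -1.0]]
wrist_force: [0.4, -0.7, -0.3]
gripper_width: 0.256
gripper_force: 30.0
```

{"api": "arm_command", "payload": {
  "deltas": [
    [0, 0, 0, -0.4, 4, 0, 1],
    [0, 0, 0, -0.8, 8, 0, 1],
    [0, 0, 0, -1.2, 12, 0, 1],
    [0, 0, 0, -1.6, 16, 0, 1],
    [0, 0, 0, -2, 20, 0, 1],
    [0, 0, 0, -2.5, 24, 0, 1],
    [0, 0, 0, -3, 28, 0, 1],
    [0, 0, 0, -3.3, 31.5, 0, 1]
  ]
}}

```text
time_s: 3.88
tcp_pos: [0.576, 0.1527, 0.1992]
ee_rot: [[-1.0, -0.001, 0.001], [-0.001, 1.0, 0.001], [-0.001, 0.001, -1.0]]
wrist_force: [0.9, -0.4, -0.5]
gripper_width: 0.253
gripper_force: 30.0
```

{"api": "arm_command", "payload": {
  "deltas": [
    [0, 0, 0, 0, 0, 3, 1],
    [0, 0, 0, 0, 0, 5, 1],
    [0, 0, 0, 0, 0, 5, 1],
    [0, 0, 0, 0, 0, 5, 1]
  ]
}}

```text
time_s: 4.22
tcp_pos: [0.5755, 0.1499, 0.1482]
ee_rot: [[-1.0, -0.001, -0.002], [-0.001, 1.0, -0.002], [0.002, -0.002, -1.0]]
wrist_force: [-0.9, -0.2, -0.4]
gripper_width: 0.252
gripper_force: 30.0
```

```bash
python3 - <<'E'
from h import *
c=capture("wrist");p=c["pixels"];cv2.imwrite("pics/w3.png",cv2.resize(p[100:320,150:420],None,fx=2.7,fy=2.7,interpolation=cv2.INTER_CUBIC))
np.save("w3.npy",p);import pickle;pickle.dump(c,open("w3.pkl","wb"))
s=sense();print(s["tcp_pos"],s["wrist_force"],s["gripper_width"])
for z in(.04,.05,.06):print(proj(c,[.5767-.18*(z-.05),.1534-.21*(z-.05),z],True))
E
```

```text
[0.57650351 0.15000253 0.14956298] [-0.03810788  0.4848178   0.81679347] 0.25415391181859454
[285.39070709 222.17453826]
[282.94610271 223.33244936]
[280.29546206 224.58742362]
```

View pics/w3.png

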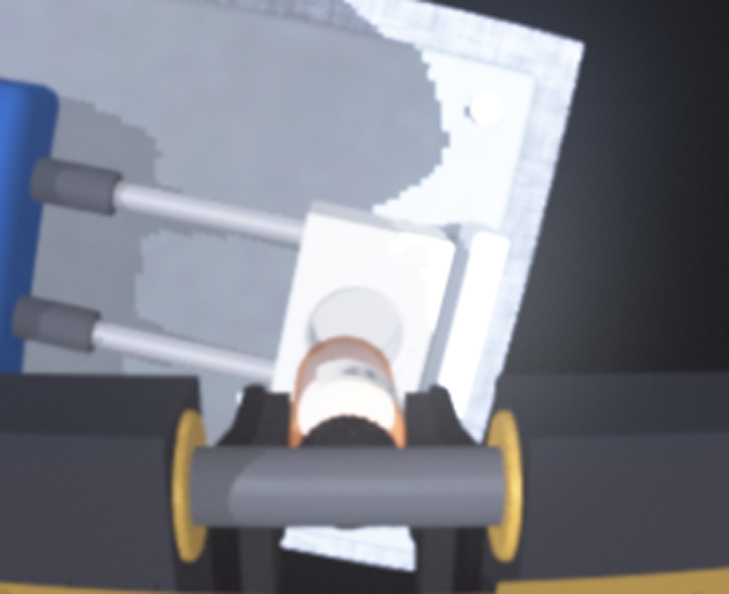

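Crop: socket mouth is centred at about (355,335), full-frame (281.5,224), and its size implies a mouth height of about 55 mm. The vial's bottom far edge is at crop (347,337).

```bash
python3 - <<'E'
from h import *
import pickle;c=pickle.load(open("w3.pkl","rb"))
F=lambda x,y:(x/2.7+150-.3,y/2.7+100-.3)
for z in(.05,.055,.06):
    a,b=onz(c,*F(308,335),z,True),onz(c,*F(403,335),z,True);t=onz(c,*F(355,287),z,True)
    print(z,a.round(4),b.round(4),"dia",np.linalg.norm(a-b).round(4),"far edge x+r",(t[0]+.01325).round(4),t[1].round(4))
print("vial bottom far edge",onz(c,*F(347,337),.0995,True)+[.0115,0,0], [onz(c,*F(u,400),.08,True).round(4) for u in(293,403)])
g=lambda q:[(v-o+.3)*2.7 for v,o in zip(proj(c,q,True),(150,100))]
th=np.linspace(0,6.28,200);x0=.5745
for z in(.0995,):
    P=np.array([g([x0+.0115*np.cos(t),.150+.0115*np.sin(t),z]) for t in th]);print(P.min(0),P.max(0))
E
```

```text
0.05 [0.5771 0.1386 0.05  ] [0.577  0.1658 0.05  ] dia 0.0272 far edge x+r 0.5763 0.152
0.055 [0.5757 0.1388 0.055 ] [0.5757 0.1655 0.055 ] dia 0.0266 far edge x+r 0.5752 0.152
0.06 [0.5743 0.1391 0.06  ] [0.5743 0.1651 0.06  ] dia 0.0261 far edge x+r 0.5741 0.1519
vial bottom far edge [0.57525944 0.14980159 0.0995    ] [array([0.5861, 0.1359, 0.08  ]), array([0.586 , 0.1642, 0.08  ])]
[298.09149035 333.79089766] [397.52664866 427.96416372]
```

{"api": "arm_command", "payload": {
  "deltas": [
    [0, 0, 0, -0.05, 0.24, 1.5, 1],
    [0, 0, 0, -0.05, 0.24, 3, 1],
    [0, 0, 0, -0.05, 0.24, 4, 1],
    [0, 0, 0, -0.05, 0.24, 4, 1],
    [0, 0, 0, -0.05, 0.24, 4.4, 1],
    [0, 0, 0, -0.05, 0.24, 4.8, 1],
    [0, 0, 0, -0.05, 0.24, 4.8, 1]
  ]
}}

```text
time_s: 4.85
tcp_pos: [0.5766, 0.1524, 0.1008]
ee_rot: [[-1.0, 0.0, 0.0], [0.0, 1.0, 0.0], [-0.0, 0.0, -1.0]]
wrist_force: [0.6, 0.4, 0.3]
gripper_width: 0.25
gripper_force: 30.0
```

```bash
python3 - <<'E'
from h import *
c=capture("wrist");p=c["pixels"];cv2.imwrite("pics/w4.png",cv2.resize(p[150:300,180:380],None,fx=3.5,fy=3.5,interpolation=cv2.INTER_CUBIC))
s=sense();print(s["tcp_pos"],s["wrist_force"])
E
```

```text
[0.5766492  0.15244038 0.10095997] [ 0.17601089 -0.24852345  0.08877548]
```

View pics/w4.png

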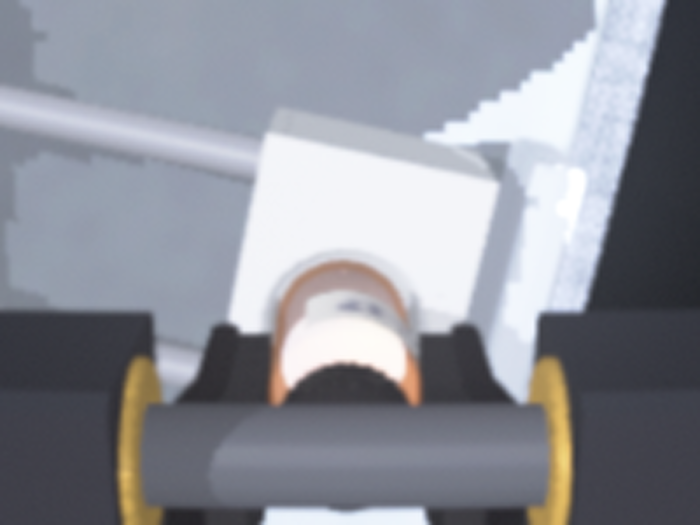

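Vial's lower edge sits inside the mouth ring (vial 276–412, ring 265–425), with no force. Lowering it.

{"api": "arm_command", "payload": {
  "deltas": [
    [0, 0, 0, 0, 0, 0.5, 1],
    [0, 0, 0, 0, 0, 1.0, 1],
    [0, 0, 0, 0, 0, 1.4, 1],
    [0, 0, 0, 0, 0, 1.7, 1],
    [0, 0, 0, 0, 0, 1.7, 1]
  ]
}}

```text
time_s: 5.32
tcp_pos: [0.5759, 0.1522, 0.0826]
ee_rot: [[-1.0, -0.0, -0.002], [-0.0, 1.0, -0.001], [0.002, -0.001, -1.0]]
wrist_force: [0.4, -0.2, -1.0]
gripper_width: 0.257
gripper_force: 30.0
```

{"api": "arm_command", "payload": {
  "deltas": [
    [0, 0, 0, 0, 0, 0.1, 1],
    [0, 0, 0, 0, 0, 0.2, 1],
    [0, 0, 0, 0, 0, 0.2, 1]
  ]
}}

```text
time_s: 5.57
tcp_pos: [0.5767, 0.1526, 0.082]
ee_rot: [[-1.0, -0.0, 0.001], [-0.0, 1.0, 0.0], [-0.001, 0.0, -1.0]]
wrist_force: [-0.6, 0.1, 1.7]
gripper_width: 0.249
gripper_force: 30.0
```

{"api": "arm_command", "payload": {
  "deltas": [
    [0, 0, 0, 0, 0, 0, 0.2],
    [0, 0, 0, 0, 0, 0, 0.2],
    [0, 0, 0, 0, 0, 0, 0.2],
    [0, 0, 0, 0, 0, 0, 0.2],
    [0, 0, 0, 0, 0, -1.5, 0.2],
    [0, 0, 0, 0, 0, -4, 0.2],
    [0, 0, 0, 0, 0, -8, 0],
    [0, 0, 0, 0, 0, -10, 0]
  ]
}}

```text
time_s: 6.23
tcp_pos: [0.578, 0.1529, 0.1856]
ee_rot: [[-1.0, -0.001, 0.005], [-0.001, 1.0, 0.001], [-0.005, 0.001, -1.0]]
wrist_force: [1.0, 1.1, 1.0]
gripper_width: 0.463
gripper_force: 0.0
```

```bash
python3 - <<'E'
from h import *
c=capture("wrist");p=c["pixels"]
t=capture("top")["pixels"]
a=cv2.resize(p,None,fx=.95,fy=.95)[:399]
b=cv2.resize(t[150:260,140:280],None,fx=2,fy=2,interpolation=cv2.INTER_CUBIC)
im=np.zeros((399,a.shape[1]+280-14,3),np.uint8);im[:,:a.shape[1]]=a;im[:220,a.shape[1]:]=b[:,:266];cv2.imwrite("pics/w5.png",im)
import pickle;pickle.dump(c,open("w5.pkl","wb"))
s=sense();print(s["tcp_pos"],s["wrist_force"],im.shape)
E
```

```text
[0.57892536 0.15352473 0.18663657] [-0.09049257 -0.012133   -0.10914696] (399, 798, 3)
```

View pics/w5.png

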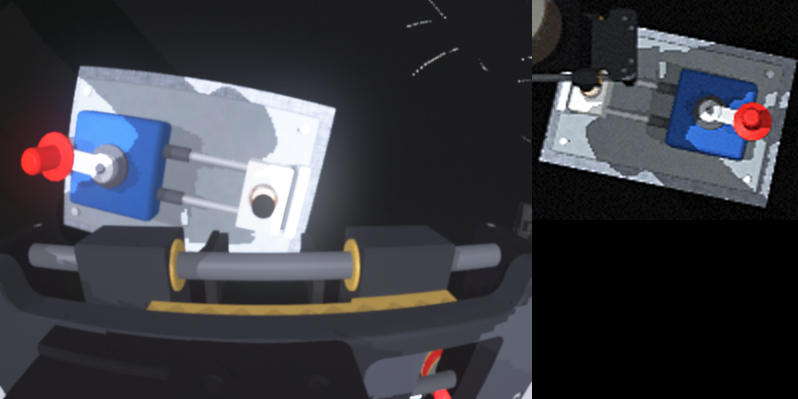

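Vial is seated upright in the socket at (263,205); the handle has not been touched. Next, a precise view over the crank.

{"api": "arm_command", "payload": {
  "deltas": [
    [0, 0, 0, -0.5, -4, -1.5, 0],
    [0, 0, 0, -1, -8, -3, 0],
    [0, 0, 0, -1.5, -12, -4.5, 0],
    [0, 0, 0, -2.2, -16, -6, 0],
    [0, 0, 0, -2.2, -17.3, -6.4, 0],
    [0, 0, 0, -2.2, -17.3, -6.4, 0],
    [0, 0, 0, -2.2, -17.3, -6.4, 0]
  ]
}}

```text
time_s: 6.92
tcp_pos: [0.5981, -0.0214, 0.2448]
ee_rot: [[-1.0, 0.002, -0.001], [0.002, 1.0, 0.0], [0.001, 0.0, -1.0]]
wrist_force: [-0.2, 0.8, -0.0]
gripper_width: 0.501
gripper_force: 0.0
```

```bash
python3 - <<'E'
from h import *
c=capture("wrist");p=c["pixels"];import pickle;pickle.dump(c,open("w6.pkl","wb"))
s=sense();print(s["tcp_pos"],s["ee_rot"])
print("hub",proj(c,[.5434,.0012,.074],True),"handle",proj(c,[.5282,-.0523,.115],True))
u,v=proj(c,[.536,-.026,.08],True).astype(int);u0,v0=u-75,v-60;print(u0,v0)
im=cv2.resize(p[max(v0,0):v0+120,u0:u0+150],None,fx=5,fy=5,interpolation=cv2.INTER_CUBIC);cv2.imwrite("pics/w6.png",im);print(im.shape)
E
```

```text
[ 0.59790275 -0.02050869  0.244395  ] [[-9.99997745e-01  7.99208786e-04 -1.96731718e-03]
 [ 7.98555650e-04  9.99999626e-01  3.32756326e-04]
 [ 1.96758238e-03  3.31184564e-04 -9.99998009e-01]]
hub [301.49671619 146.94212885] handle [240.98968495 130.98816449]
198 79
(600, 750, 3)
```

View pics/w6.png

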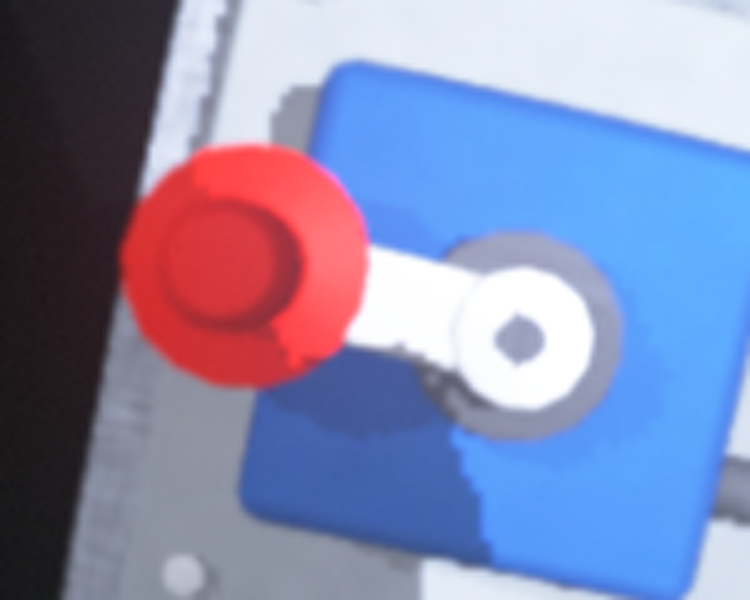

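Crop: flange circle centre (244,266), handle top (227,264), hub disc centre (524,338).

```bash
python3 - <<'E'
from h import *
import pickle;c=pickle.load(open("w6.pkl","rb"))
F=lambda x,y:(x/5+198-.4,y/5+79-.4)
H=onz(c,*F(524,338),.074,True);f=onz(c,*F(244.5,265.5),.0755,True);t=onz(c,*F(226,263),.115,True)
w=np.linalg.norm(onz(c,*F(121,265),.0755,True)-onz(c,*F(368,265),.0755,True))
print("hub",H.round(4),"flange",f.round(4),"top",t.round(4),"flange dia",w)
for g in(f,t):d=g-H;print(np.hypot(*d[:2]),np.degrees(np.arctan2(d[1],d[0])))
S=np.array([.5754,.1522]);d=S-H[:2];print("axis dir",np.degrees(np.arctan2(d[1],d[0])))
E
```

```text
hub [0.5427 0.0021 0.074 ] flange [ 0.5284 -0.0515  0.0755] top [ 0.5284 -0.0508  0.115 ] flange dia 0.04756362556346393
0.05540054657673109 -104.91101413480392
0.05473664480959702 -105.10246213681256
axis dir 77.70248173823968
```

{"api": "arm_command", "payload": {
  "deltas": [
    [0, 0, 0, 3, -1.3, 1.5, 0],
    [0, 0, 0, 6, -2.6, 4, 0],
    [0, 0, 0, 6.95, -3.05, 7, 0],
    [0, 0, 0, 6.95, -3.05, 9.5, 0],
    [0, 0, 0, 6.95, -3.05, 9.5, 0],
    [0, 0, 0, 6.95, -3.05, 9.5, 0],
    [0, 0, 0, 6.95, -3.05, 9.5, 0]
  ]
}}

```text
time_s: 7.55
tcp_pos: [0.5304, -0.0501, 0.1516]
ee_rot: [[-1.0, -0.002, 0.002], [-0.002, 1.0, -0.0], [-0.002, -0.0, -1.0]]
wrist_force: [-0.6, -0.1, 0.5]
gripper_width: 0.497
gripper_force: 0.0
```

```bash
python3 - <<'E'
from h import *
s=sense();print(s["tcp_pos"],s["wrist_force"])
E
```

```text
[ 0.5303681  -0.0500765   0.15162587] [-0.55712953 -0.11018052  0.46326086]
```

{"api": "arm_command", "payload": {
  "deltas": [
    [0, 0, 0, 0.15, -0.1, 1.5, 0],
    [0, 0, 0, 0.15, -0.1, 3, 0],
    [0, 0, 0, 0.15, -0.1, 4.5, 0],
    [0, 0, 0, 0.15, -0.1, 5.2, 0],
    [0, 0, 0, 0.15, -0.1, 5.2, 0],
    [0, 0, 0, 0.15, -0.1, 5.2, 0]
  ]
}}

```text
time_s: 8.05
tcp_pos: [0.5286, -0.0517, 0.0996]
ee_rot: [[-1.0, -0.001, 0.002], [-0.001, 1.0, -0.0], [-0.002, -0.0, -1.0]]
wrist_force: [-0.4, 0.6, -0.3]
gripper_width: 0.496
gripper_force: 0.0
```

{"api": "arm_command", "payload": {
  "deltas": [
    [0, 0, 0, 0, 0, 0, 1],
    [0, 0, 0, 0, 0, 0, 1],
    [0, 0, 0, 0, 0, 0, 1],
    [0, 0, 0, 0, 0, 0, 1],
    [0, 0, 0, 0, 0, 0, 1]
  ]
}}

```text
time_s: 8.47
tcp_pos: [0.5279, -0.0517, 0.0992]
ee_rot: [[-1.0, -0.0, 0.001], [-0.0, 1.0, 0.001], [-0.001, 0.001, -1.0]]
wrist_force: [-0.5, 1.8, 1.9]
gripper_width: 0.269
gripper_force: 30.0
```

{"api": "arm_command", "payload": {
  "deltas": [
    [0, 0, 0, 0, 0, 0.1, 1],
    [0, 0, 0, 0, 0, 0.2, 1],
    [0, 0, 0, 0, 0, 0.25, 1],
    [0, 0, 0, 0, 0, 0.25, 1]
  ]
}}

```text
time_s: 8.8
tcp_pos: [0.5298, -0.0522, 0.0989]
ee_rot: [[-1.0, -0.002, 0.006], [-0.002, 1.0, -0.001], [-0.006, -0.001, -1.0]]
wrist_force: [-0.5, 0.1, 11.3]
gripper_width: 0.267
gripper_force: 30.0
```

```bash
cat > n.py <<'E'
import sys
from h import *
# args: commanded crank-from angle (deg, world), step/row rad, rows, press trim cm ; prints rows
a,st,n=float(sys.argv[1]),float(sys.argv[2]),int(sys.argv[3])
a0=np.radians(a);s=sense();w=s["wrist_force"];r=np.array([np.cos(a0),np.sin(a0)]);t=np.array([-r[1],r[0]])
d=np.array(s["tcp_pos"][:2])-[.5427,.0019]
print(s["time_s"],"F",np.round(w,1),"Fr",round(r@w[:2],1),"Ft",round(t@w[:2],1),"ang",np.degrees(np.arctan2(d[1],d[0])).round(1),"R",np.hypot(*d).round(4),"gw",s["gripper_width"])
for k in range(1,n+1):
    b=a0+st*k;x,y=5.5*(np.cos(b)-np.cos(a0)),5.5*(np.sin(b)-np.sin(a0));print([round(-x,2),round(y,2)],end=" ")
print("end",round(np.degrees(a0+st*n),2))
E
python3 n.py -105 .06 8
```

```text
8.8 F [-0.5  0.1 11.3] Fr 0.0 Ft -0.5 ang -103.4 R 0.0556 gw 0.26720632163282654
[np.float64(-0.32), np.float64(-0.08)] [np.float64(-0.65), np.float64(-0.13)] [np.float64(-0.97), np.float64(-0.17)] [np.float64(-1.3), np.float64(-0.19)] [np.float64(-1.63), np.float64(-0.18)] [np.float64(-1.96), np.float64(-0.16)] [np.float64(-2.29), np.float64(-0.12)] [np.float64(-2.61), np.float64(-0.06)] end -77.5
```

```bash
python3 - <<'E'
import numpy as np
for k in range(12):
    a=np.radians(-105+30*k);b=a+np.radians(3.75)*np.arange(1,9)
    x=-5.5*(np.cos(b)-np.cos(a));y=5.5*(np.sin(b)-np.sin(a))
    print(-105+30*k," ".join(f"{p:.2f},{q:.2f}" for p,q in zip(x,y)))
E
```

```text
-105 -0.35,-0.08 -0.71,-0.14 -1.06,-0.18 -1.42,-0.19 -1.78,-0.18 -2.14,-0.14 -2.50,-0.08 -2.85,0.00
-75 -0.34,0.10 -0.68,0.23 -1.01,0.38 -1.33,0.55 -1.63,0.74 -1.92,0.95 -2.20,1.18 -2.47,1.42
-45 -0.25,0.26 -0.47,0.54 -0.68,0.83 -0.87,1.14 -1.04,1.46 -1.19,1.78 -1.32,2.12 -1.42,2.47
-15 -0.08,0.35 -0.14,0.71 -0.18,1.06 -0.19,1.42 -0.18,1.78 -0.14,2.14 -0.08,2.50 -0.00,2.85
15 0.10,0.34 0.23,0.68 0.38,1.01 0.55,1.33 0.74,1.63 0.95,1.92 1.18,2.20 1.42,2.47
45 0.26,0.25 0.54,0.47 0.83,0.68 1.14,0.87 1.46,1.04 1.78,1.19 2.12,1.32 2.47,1.42
75 0.35,0.08 0.71,0.14 1.06,0.18 1.42,0.19 1.78,0.18 2.14,0.14 2.50,0.08 2.85,0.00
105 0.34,-0.10 0.68,-0.23 1.01,-0.38 1.33,-0.55 1.63,-0.74 1.92,-0.95 2.20,-1.18 2.47,-1.42
135 0.25,-0.26 0.47,-0.54 0.68,-0.83 0.87,-1.14 1.04,-1.46 1.19,-1.78 1.32,-2.12 1.42,-2.47
165 0.08,-0.35 0.14,-0.71 0.18,-1.06 0.19,-1.42 0.18,-1.78 0.14,-2.14 0.08,-2.50 0.00,-2.85
195 -0.10,-0.34 -0.23,-0.68 -0.38,-1.01 -0.55,-1.33 -0.74,-1.63 -0.95,-1.92 -1.18,-2.20 -1.42,-2.47
225 -0.26,-0.25 -0.54,-0.47 -0.83,-0.68 -1.14,-0.87 -1.46,-1.04 -1.78,-1.19 -2.12,-1.32 -2.47,-1.42
```

{"api": "arm_command", "payload": {
  "deltas": [
    [0, 0, 0, 0, 0, 0.05, 1],
    [0, 0, 0, 0, 0, 0.1, 1],
    [0, 0, 0, 0, 0, 0.1, 1]
  ]
}}

```text
time_s: 9.05
tcp_pos: [0.5306, -0.0523, 0.0988]
ee_rot: [[-1.0, -0.002, 0.007], [-0.002, 1.0, -0.001], [-0.007, -0.001, -1.0]]
wrist_force: [-1.4, -1.4, 14.0]
gripper_width: 0.274
gripper_force: 30.0
```

{"api": "arm_command", "payload": {
  "deltas": [
    [0, 0, 0, -0.35, -0.08, 0.05, 1],
    [0, 0, 0, -0.71, -0.14, 0.05, 1],
    [0, 0, 0, -1.06, -0.18, 0.05, 1],
    [0, 0, 0, -1.42, -0.19, 0.05, 1]
  ]
}}

```text
time_s: 9.38
tcp_pos: [0.5452, -0.0535, 0.0987]
ee_rot: [[-1.0, -0.002, 0.009], [-0.002, 1.0, 0.0], [-0.009, 0.0, -1.0]]
wrist_force: [-1.8, 3.9, 15.5]
gripper_width: 0.27
gripper_force: 30.0
```

{"api": "arm_command", "payload": {
  "deltas": [
    [0, 0, 0, -0.36, 0.03, 0.02, 1],
    [0, 0, 0, -0.72, 0.08, 0.03, 1],
    [0, 0, 0, -1.08, 0.15, 0.03, 1],
    [0, 0, 0, -1.43, 0.23, 0.03, 1]
  ]
}}

```text
time_s: 9.72
tcp_pos: [0.559, -0.0509, 0.0986]
ee_rot: [[-1.0, -0.002, 0.007], [-0.002, 1.0, 0.0], [-0.007, 0.0, -1.0]]
wrist_force: [-3.3, 4.9, 18.5]
gripper_width: 0.27
gripper_force: 30.0
```

{"api": "arm_command", "payload": {
  "deltas": [
    [0, 0, 0, -0.33, 0.12, 0, 1],
    [0, 0, 0, -0.66, 0.27, 0, 1],
    [0, 0, 0, -0.99, 0.43, 0, 1],
    [0, 0, 0, -1.31, 0.61, 0, 1],
    [0, 0, 0, -1.61, 0.8, 0, 1],
    [0, 0, 0, -1.9, 1.01, 0, 1]
  ]
}}

```text
time_s: 10.22
tcp_pos: [0.5766, -0.0413, 0.0985]
ee_rot: [[-1.0, -0.002, 0.004], [-0.002, 1.0, -0.001], [-0.004, -0.001, -1.0]]
wrist_force: [-5.7, 1.8, 19.3]
gripper_width: 0.267
gripper_force: 30.0
```

{"api": "arm_command", "payload": {
  "deltas": [
    [0, 0, 0, -0.26, 0.25, 0, 1],
    [0, 0, 0, -0.51, 0.5, 0, 1],
    [0, 0, 0, -0.76, 0.76, 0, 1],
    [0, 0, 0, -0.98, 1.04, 0, 1],
    [0, 0, 0, -1.19, 1.33, 0, 1],
    [0, 0, 0, -1.38, 1.64, 0, 1]
  ]
}}

```text
time_s: 10.72
tcp_pos: [0.5897, -0.0259, 0.0986]
ee_rot: [[-1.0, -0.002, 0.002], [-0.002, 1.0, -0.002], [-0.002, -0.002, -1.0]]
wrist_force: [-6.3, -1.5, 19.4]
gripper_width: 0.271
gripper_force: 30.0
```

{"api": "arm_command", "payload": {
  "deltas": [
    [0, 0, 0, -0.14, 0.33, 0, 1],
    [0, 0, 0, -0.26, 0.66, 0, 1],
    [0, 0, 0, -0.38, 1.0, 0, 1],
    [0, 0, 0, -0.47, 1.35, 0, 1],
    [0, 0, 0, -0.55, 1.7, 0, 1],
    [0, 0, 0, -0.61, 2.06, 0, 1]
  ]
}}

```text
time_s: 11.22
tcp_pos: [0.5964, -0.0061, 0.0987]
ee_rot: [[-1.0, -0.002, 0.004], [-0.002, 1.0, -0.003], [-0.004, -0.003, -1.0]]
wrist_force: [-3.5, -5.7, 17.3]
gripper_width: 0.273
gripper_force: 30.0
```

{"api": "arm_command", "payload": {
  "deltas": [
    [0, 0, 0, -0.02, 0.35, 0.02, 1],
    [0, 0, 0, -0.02, 0.71, 0.03, 1],
    [0, 0, 0, -0.01, 1.07, 0.03, 1],
    [0, 0, 0, 0.03, 1.43, 0.03, 1],
    [0, 0, 0, 0.09, 1.79, 0.03, 1],
    [0, 0, 0, 0.17, 2.14, 0.03, 1]
  ]
}}

```text
time_s: 11.72
tcp_pos: [0.5955, 0.0143, 0.0987]
ee_rot: [[-1.0, -0.002, 0.005], [-0.002, 1.0, -0.004], [-0.005, -0.004, -1.0]]
wrist_force: [-0.6, -10.2, 16.4]
gripper_width: 0.271
gripper_force: 30.0
```

{"api": "arm_command", "payload": {
  "deltas": [
    [0, 0, 0, 0.11, 0.34, 0.03, 1],
    [0, 0, 0, 0.25, 0.67, 0.05, 1],
    [0, 0, 0, 0.41, 0.99, 0.05, 1],
    [0, 0, 0, 0.58, 1.31, 0.05, 1],
    [0, 0, 0, 0.77, 1.61, 0.05, 1],
    [0, 0, 0, 0.98, 1.9, 0.05, 1]
  ]
}}

```text
time_s: 12.22
tcp_pos: [0.5872, 0.0332, 0.0987]
ee_rot: [[-1.0, -0.003, 0.009], [-0.003, 1.0, -0.004], [-0.009, -0.004, -1.0]]
wrist_force: [1.5, -11.6, 16.6]
gripper_width: 0.267
gripper_force: 30.0
```

{"api": "arm_command", "payload": {
  "deltas": [
    [0, 0, 0, 0.25, 0.26, 0.03, 1],
    [0, 0, 0, 0.5, 0.51, 0.05, 1],
    [0, 0, 0, 0.76, 0.75, 0.05, 1],
    [0, 0, 0, 1.04, 0.97, 0.05, 1],
    [0, 0, 0, 1.33, 1.18, 0.05, 1],
    [0, 0, 0, 1.64, 1.37, 0.05, 1]
  ]
}}

```text
time_s: 12.72
tcp_pos: [0.5719, 0.048, 0.0988]
ee_rot: [[-1.0, -0.003, 0.012], [-0.003, 1.0, -0.002], [-0.012, -0.002, -1.0]]
wrist_force: [2.8, -8.2, 18.8]
gripper_width: 0.271
gripper_force: 30.0
```

{"api": "arm_command", "payload": {
  "deltas": [
    [0, 0, 0, 0.33, 0.14, 0, 1],
    [0, 0, 0, 0.66, 0.27, 0, 1],
    [0, 0, 0, 1.0, 0.39, 0, 1],
    [0, 0, 0, 1.35, 0.48, 0, 1],
    [0, 0, 0, 1.7, 0.56, 0, 1],
    [0, 0, 0, 2.06, 0.62, 0, 1]
  ]
}}

```text
time_s: 13.22
tcp_pos: [0.5519, 0.056, 0.0989]
ee_rot: [[-1.0, -0.004, 0.014], [-0.004, 1.0, 0.001], [-0.014, 0.0, -1.0]]
wrist_force: [1.2, -2.9, 19.6]
gripper_width: 0.267
gripper_force: 30.0
```

{"api": "arm_command", "payload": {
  "deltas": [
    [0, 0, 0, 0.35, 0.02, 0, 1],
    [0, 0, 0, 0.71, 0.03, 0, 1],
    [0, 0, 0, 1.07, 0.02, 0, 1],
    [0, 0, 0, 1.43, -0.02, 0, 1],
    [0, 0, 0, 1.79, -0.08, 0, 1],
    [0, 0, 0, 2.14, -0.16, 0, 1]
  ]
}}

```text
time_s: 13.72
tcp_pos: [0.53, 0.0556, 0.0988]
ee_rot: [[-1.0, -0.004, 0.013], [-0.004, 1.0, 0.002], [-0.013, 0.002, -1.0]]
wrist_force: [-1.6, 2.2, 23.0]
gripper_width: 0.266
gripper_force: 30.0
```

{"api": "arm_command", "payload": {
  "deltas": [
    [0, 0, 0, 0.35, -0.09, -0.03, 1],
    [0, 0, 0, 0.69, -0.21, -0.06, 1],
    [0, 0, 0, 1.02, -0.36, -0.08, 1],
    [0, 0, 0, 1.34, -0.53, -0.08, 1],
    [0, 0, 0, 1.64, -0.72, -0.08, 1],
    [0, 0, 0, 1.93, -0.93, -0.09, 1]
  ]
}}

```text
time_s: 14.22
tcp_pos: [0.5086, 0.0458, 0.0987]
ee_rot: [[-1.0, -0.003, 0.008], [-0.003, 1.0, 0.001], [-0.008, 0.001, -1.0]]
wrist_force: [-5.5, 2.7, 24.1]
gripper_width: 0.276
gripper_force: 30.0
```

{"api": "arm_command", "payload": {
  "deltas": [
    [0, 0, 0, 0.3, -0.21, -0.06, 1],
    [0, 0, 0, 0.59, -0.44, -0.1, 1],
    [0, 0, 0, 0.85, -0.69, -0.12, 1],
    [0, 0, 0, 1.07, -0.97, -0.12, 1],
    [0, 0, 0, 1.28, -1.26, -0.12, 1],
    [0, 0, 0, 1.47, -1.57, -0.12, 1]
  ]
}}

```text
time_s: 14.72
tcp_pos: [0.4935, 0.0288, 0.0987]
ee_rot: [[-1.0, -0.003, 0.006], [-0.003, 1.0, -0.001], [-0.006, -0.001, -1.0]]
wrist_force: [-1.9, -3.3, 16.3]
gripper_width: 0.27
gripper_force: 30.0
```

{"api": "arm_command", "payload": {
  "deltas": [
    [0, 0, 0, 0.17, -0.32, 0.02, 1],
    [0, 0, 0, 0.32, -0.64, 0.03, 1],
    [0, 0, 0, 0.45, -0.98, 0.03, 1],
    [0, 0, 0, 0.55, -1.33, 0.03, 1],
    [0, 0, 0, 0.63, -1.68, 0.03, 1],
    [0, 0, 0, 0.69, -2.04, 0.03, 1]
  ]
}}

```text
time_s: 15.22
tcp_pos: [0.4868, 0.0083, 0.0986]
ee_rot: [[-1.0, -0.003, 0.007], [-0.003, 1.0, -0.001], [-0.007, -0.001, -1.0]]
wrist_force: [-1.8, -3.5, 19.2]
gripper_width: 0.269
gripper_force: 30.0
```

{"api": "arm_command", "payload": {
  "deltas": [
    [0, 0, 0, 0.05, -0.35, 0, 1],
    [0, 0, 0, 0.06, -0.71, 0, 1],
    [0, 0, 0, 0.05, -1.07, 0, 1],
    [0, 0, 0, 0.01, -1.43, 0, 1],
    [0, 0, 0, -0.05, -1.79, 0, 1],
    [0, 0, 0, -0.13, -2.14, 0, 1]
  ]
}}

```text
time_s: 15.72
tcp_pos: [0.4884, -0.013, 0.0985]
ee_rot: [[-1.0, -0.003, 0.007], [-0.003, 1.0, -0.001], [-0.007, -0.001, -1.0]]
wrist_force: [-2.2, -1.8, 18.2]
gripper_width: 0.271
gripper_force: 30.0
```

{"api": "arm_command", "payload": {
  "deltas": [
    [0, 0, 0, -0.09, -0.34, 0, 1],
    [0, 0, 0, -0.21, -0.69, 0, 1],
    [0, 0, 0, -0.36, -1.02, 0, 1],
    [0, 0, 0, -0.53, -1.34, 0, 1],
    [0, 0, 0, -0.72, -1.64, 0, 1],
    [0, 0, 0, -0.93, -1.93, 0, 1]
  ]
}}

```text
time_s: 16.22
tcp_pos: [0.498, -0.0321, 0.0986]
ee_rot: [[-1.0, -0.002, 0.008], [-0.002, 1.0, -0.0], [-0.008, -0.0, -1.0]]
wrist_force: [-2.1, -0.4, 17.2]
gripper_width: 0.273
gripper_force: 30.0
```

{"api": "arm_command", "payload": {
  "deltas": [
    [0, 0, 0, -0.22, -0.28, 0, 1],
    [0, 0, 0, -0.46, -0.55, 0.02, 1],
    [0, 0, 0, -0.72, -0.81, 0.02, 1],
    [0, 0, 0, -1.0, -1.03, 0.02, 1],
    [0, 0, 0, -1.29, -1.24, 0.02, 1],
    [0, 0, 0, -1.6, -1.43, 0.02, 1],
    [0, 0, 0, -1.92, -1.6, 0.02, 1],
    [0, 0, 0, -2.24, -1.75, 0.02, 1]
  ]
}}

```text
time_s: 16.88
tcp_pos: [0.5208, -0.0495, 0.0986]
ee_rot: [[-1.0, -0.002, 0.009], [-0.002, 1.0, -0.0], [-0.009, -0.0, -1.0]]
wrist_force: [-1.0, 1.0, 15.5]
gripper_width: 0.277
gripper_force: 30.0
```

{"api": "arm_command", "payload": {
  "deltas": [
    [0, 0, 0, -0.34, -0.12, 0.03, 1],
    [0, 0, 0, -0.69, -0.22, 0.04, 1],
    [0, 0, 0, -1.04, -0.29, 0.04, 1],
    [0, 0, 0, -1.4, -0.35, 0.04, 1],
    [0, 0, 0, -1.75, -0.39, 0.04, 1],
    [0, 0, 0, -2.11, -0.4, 0.04, 1],
    [0, 0, 0, -2.47, -0.39, 0.04, 1],
    [0, 0, 0, -2.83, -0.35, 0.04, 1]
  ]
}}

```text
time_s: 17.55
tcp_pos: [0.5491, -0.053, 0.0987]
ee_rot: [[-1.0, -0.002, 0.009], [-0.002, 1.0, -0.001], [-0.009, -0.001, -1.0]]
wrist_force: [-1.3, 0.7, 16.8]
gripper_width: 0.267
gripper_force: 30.0
```

{"api": "arm_command", "payload": {
  "deltas": [
    [0, 0, 0, -0.35, 0.07, 0.01, 1],
    [0, 0, 0, -0.7, 0.16, 0.02, 1],
    [0, 0, 0, -1.04, 0.26, 0.02, 1],
    [0, 0, 0, -1.37, 0.4, 0.02, 1],
    [0, 0, 0, -1.7, 0.55, 0.02, 1],
    [0, 0, 0, -2.01, 0.72, 0.02, 1],
    [0, 0, 0, -2.31, 0.91, 0.02, 1],
    [0, 0, 0, -2.6, 1.12, 0.02, 1]
  ]
}}

```text
time_s: 18.22
tcp_pos: [0.5746, -0.0425, 0.0987]
ee_rot: [[-1.0, -0.002, 0.008], [-0.002, 1.0, -0.002], [-0.008, -0.002, -1.0]]
wrist_force: [-2.1, -1.5, 17.6]
gripper_width: 0.274
gripper_force: 30.0
```

{"api": "arm_command", "payload": {
  "deltas": [
    [0, 0, 0, -0.27, 0.24, 0, 1],
    [0, 0, 0, -0.53, 0.48, 0, 1],
    [0, 0, 0, -0.78, 0.74, 0, 1],
    [0, 0, 0, -1.0, 1.02, 0, 1],
    [0, 0, 0, -1.2, 1.31, 0.01, 1],
    [0, 0, 0, -1.39, 1.62, 0.02, 1],
    [0, 0, 0, -1.56, 1.94, 0.02, 1],
    [0, 0, 0, -1.71, 2.26, 0.02, 1]
  ]
}}

```text
time_s: 18.88
tcp_pos: [0.5921, -0.0204, 0.0988]
ee_rot: [[-1.0, -0.002, 0.009], [-0.002, 1.0, -0.002], [-0.009, -0.002, -1.0]]
wrist_force: [0.5, -4.8, 15.5]
gripper_width: 0.269
gripper_force: 30.0
```

{"api": "arm_command", "payload": {
  "deltas": [
    [0, 0, 0, -0.14, 0.34, 0.03, 1],
    [0, 0, 0, -0.25, 0.69, 0.05, 1],
    [0, 0, 0, -0.34, 1.04, 0.07, 1],
    [0, 0, 0, -0.4, 1.4, 0.07, 1],
    [0, 0, 0, -0.44, 1.75, 0.07, 1],
    [0, 0, 0, -0.45, 2.11, 0.07, 1]
  ]
}}

```text
time_s: 19.38
tcp_pos: [0.5968, 0.0004, 0.0986]
ee_rot: [[-1.0, -0.003, 0.009], [-0.003, 1.0, -0.003], [-0.009, -0.003, -1.0]]
wrist_force: [-0.1, -6.8, 18.0]
gripper_width: 0.271
gripper_force: 30.0
```

{"api": "arm_command", "payload": {
  "deltas": [
    [0, 0, 0, 0.01, 0.36, 0.02, 1],
    [0, 0, 0, 0.05, 0.72, 0.03, 1],
    [0, 0, 0, 0.11, 1.08, 0.04, 1],
    [0, 0, 0, 0.19, 1.43, 0.04, 1],
    [0, 0, 0, 0.29, 1.77, 0.04, 1],
    [0, 0, 0, 0.42, 2.11, 0.04, 1]
  ]
}}

```text
time_s: 19.88
tcp_pos: [0.5934, 0.0209, 0.0986]
ee_rot: [[-1.0, -0.003, 0.011], [-0.003, 1.0, -0.004], [-0.011, -0.004, -1.0]]
wrist_force: [1.4, -9.0, 19.0]
gripper_width: 0.267
gripper_force: 30.0
```

{"api": "arm_command", "payload": {
  "deltas": [
    [0, 0, 0, 0.15, 0.33, 0.01, 1],
    [0, 0, 0, 0.33, 0.64, 0.02, 1],
    [0, 0, 0, 0.52, 0.94, 0.02, 1],
    [0, 0, 0, 0.73, 1.23, 0.02, 1],
    [0, 0, 0, 0.96, 1.51, 0.02, 1],
    [0, 0, 0, 1.2, 1.78, 0.02, 1]
  ]
}}

```text
time_s: 20.38
tcp_pos: [0.5825, 0.039, 0.0987]
ee_rot: [[-1.0, -0.003, 0.013], [-0.003, 1.0, -0.003], [-0.013, -0.003, -1.0]]
wrist_force: [3.6, -11.0, 18.0]
gripper_width: 0.27
gripper_force: 30.0
```

{"api": "arm_command", "payload": {
  "deltas": [
    [0, 0, 0, 0.27, 0.23, 0.01, 1],
    [0, 0, 0, 0.56, 0.44, 0.02, 1],
    [0, 0, 0, 0.86, 0.64, 0.02, 1],
    [0, 0, 0, 1.17, 0.83, 0.02, 1],
    [0, 0, 0, 1.49, 1.0, 0.02, 1],
    [0, 0, 0, 1.81, 1.15, 0.02, 1]
  ]
}}

```text
time_s: 20.88
tcp_pos: [0.5648, 0.0519, 0.0988]
ee_rot: [[-1.0, -0.004, 0.015], [-0.004, 1.0, -0.001], [-0.015, -0.001, -1.0]]
wrist_force: [2.2, -5.5, 21.7]
gripper_width: 0.269
gripper_force: 30.0
```

{"api": "arm_command", "payload": {
  "deltas": [
    [0, 0, 0, 0.34, 0.12, -0.03, 1],
    [0, 0, 0, 0.69, 0.21, -0.05, 1],
    [0, 0, 0, 1.04, 0.28, -0.06, 1],
    [0, 0, 0, 1.4, 0.34, -0.07, 1],
    [0, 0, 0, 1.75, 0.38, -0.08, 1],
    [0, 0, 0, 2.11, 0.39, -0.09, 1]
  ]
}}

```text
time_s: 21.38
tcp_pos: [0.543, 0.0569, 0.0989]
ee_rot: [[-1.0, -0.004, 0.013], [-0.004, 1.0, 0.001], [-0.013, 0.001, -1.0]]
wrist_force: [1.0, -2.6, 19.7]
gripper_width: 0.27
gripper_force: 30.0
```

{"api": "arm_command", "payload": {
  "deltas": [
    [0, 0, 0, 0.36, -0.01, -0.02, 1],
    [0, 0, 0, 0.72, -0.05, -0.03, 1],
    [0, 0, 0, 1.08, -0.11, -0.04, 1],
    [0, 0, 0, 1.43, -0.18, -0.05, 1],
    [0, 0, 0, 1.77, -0.28, -0.06, 1],
    [0, 0, 0, 2.11, -0.41, -0.07, 1]
  ]
}}

```text
time_s: 21.88
tcp_pos: [0.5211, 0.053, 0.0989]
ee_rot: [[-1.0, -0.003, 0.012], [-0.003, 1.0, 0.001], [-0.012, 0.001, -1.0]]
wrist_force: [0.2, -1.1, 17.4]
gripper_width: 0.272
gripper_force: 30.0
```

{"api": "arm_command", "payload": {
  "deltas": [
    [0, 0, 0, 0.34, -0.14, 0, 1],
    [0, 0, 0, 0.66, -0.31, -0.01, 1],
    [0, 0, 0, 0.97, -0.49, -0.02, 1],
    [0, 0, 0, 1.26, -0.7, -0.03, 1],
    [0, 0, 0, 1.54, -0.93, -0.04, 1],
    [0, 0, 0, 1.81, -1.17, -0.04, 1]
  ]
}}

```text
time_s: 22.38
tcp_pos: [0.5019, 0.0403, 0.0987]
ee_rot: [[-1.0, -0.003, 0.009], [-0.003, 1.0, -0.0], [-0.009, -0.0, -1.0]]
wrist_force: [-0.5, -4.5, 18.2]
gripper_width: 0.269
gripper_force: 30.0
```

{"api": "arm_command", "payload": {
  "deltas": [
    [0, 0, 0, 0.24, -0.26, -0.01, 1],
    [0, 0, 0, 0.45, -0.54, -0.02, 1],
    [0, 0, 0, 0.66, -0.83, -0.02, 1],
    [0, 0, 0, 0.85, -1.14, -0.02, 1],
    [0, 0, 0, 1.02, -1.46, -0.02, 1],
    [0, 0, 0, 1.17, -1.78, -0.02, 1]
  ]
}}

```text
time_s: 22.88
tcp_pos: [0.4903, 0.0224, 0.0986]
ee_rot: [[-1.0, -0.003, 0.009], [-0.003, 1.0, -0.0], [-0.009, -0.0, -1.0]]
wrist_force: [-0.6, -3.1, 18.1]
gripper_width: 0.269
gripper_force: 30.0
```

{"api": "arm_command", "payload": {
  "deltas": [
    [0, 0, 0, 0.13, -0.34, 0, 1],
    [0, 0, 0, 0.23, -0.69, 0, 1],
    [0, 0, 0, 0.31, -1.04, 0, 1],
    [0, 0, 0, 0.37, -1.4, 0, 1],
    [0, 0, 0, 0.41, -1.75, 0, 1],
    [0, 0, 0, 0.42, -2.11, 0, 1],
    [0, 0, 0, 0.41, -2.47, 0, 1],
    [0, 0, 0, 0.37, -2.83, 0, 1]
  ]
}}

```text
time_s: 23.55
tcp_pos: [0.4869, -0.0058, 0.0985]
ee_rot: [[-1.0, -0.003, 0.009], [-0.003, 1.0, -0.0], [-0.009, -0.0, -1.0]]
wrist_force: [-0.8, -1.6, 18.5]
gripper_width: 0.267
gripper_force: 30.0
```

{"api": "arm_command", "payload": {
  "deltas": [
    [0, 0, 0, -0.05, -0.36, 0, 1],
    [0, 0, 0, -0.13, -0.71, 0, 1],
    [0, 0, 0, -0.23, -1.05, 0, 1],
    [0, 0, 0, -0.36, -1.39, 0, 1],
    [0, 0, 0, -0.51, -1.72, 0, 1],
    [0, 0, 0, -0.68, -2.04, 0, 1],
    [0, 0, 0, -0.87, -2.34, 0, 1],
    [0, 0, 0, -1.08, -2.63, 0, 1]
  ]
}}

```text
time_s: 24.22
tcp_pos: [0.4977, -0.0319, 0.0985]
ee_rot: [[-1.0, -0.003, 0.009], [-0.003, 1.0, -0.0], [-0.009, -0.0, -1.0]]
wrist_force: [-1.1, 0.0, 17.2]
gripper_width: 0.272
gripper_force: 30.0
```

{"api": "arm_command", "payload": {
  "deltas": [
    [0, 0, 0, -0.22, -0.28, 0, 1],
    [0, 0, 0, -0.46, -0.55, 0.02, 1],
    [0, 0, 0, -0.72, -0.8, 0.02, 1],
    [0, 0, 0, -1.0, -1.02, 0.02, 1],
    [0, 0, 0, -1.29, -1.23, 0.02, 1],
    [0, 0, 0, -1.6, -1.42, 0.02, 1],
    [0, 0, 0, -1.92, -1.59, 0.02, 1],
    [0, 0, 0, -2.24, -1.74, 0.02, 1]
  ]
}}

```text
time_s: 24.88
tcp_pos: [0.5203, -0.0493, 0.0986]
ee_rot: [[-1.0, -0.002, 0.01], [-0.003, 1.0, -0.0], [-0.01, -0.0, -1.0]]
wrist_force: [-1.1, 1.2, 17.9]
gripper_width: 0.265
gripper_force: 30.0
```

{"api": "arm_command", "payload": {
  "deltas": [
    [0, 0, 0, -0.3, -0.11, 0, 1],
    [0, 0, 0, -0.6, -0.2, 0, 1],
    [0, 0, 0, -0.8, -0.25, 0, 1],
    [0, 0, 0, -0.88, -0.27, 0, 1],
    [0, 0, 0, -0.88, -0.27, 0, 1],
    [0, 0, 0, -0.88, -0.27, -0.1, 1],
    [0, 0, 0, -0.88, -0.27, -0.2, 1],
    [0, 0, 0, -0.88, -0.27, -0.28, 1]
  ]
}}

```text
time_s: 25.55
tcp_pos: [0.5276, -0.0517, 0.0992]
ee_rot: [[-1.0, -0.001, 0.007], [-0.001, 1.0, 0.001], [-0.007, 0.001, -1.0]]
wrist_force: [2.1, 2.3, 3.1]
gripper_width: 0.27
gripper_force: 30.0
```

{"api": "arm_command", "payload": {
  "deltas": [
    [0, 0, 0, 0, 0, 0, 1],
    [0, 0, 0, 0, 0, 0, 1]
  ]
}}

```text
time_s: 25.72
tcp_pos: [0.5274, -0.0516, 0.099]
ee_rot: [[-1.0, -0.001, 0.006], [-0.001, 1.0, 0.0], [-0.006, 0.0, -1.0]]
wrist_force: [1.0, 1.1, 8.8]
gripper_width: 0.272
gripper_force: 30.0
```

{"api": "arm_command", "payload": {
  "deltas": [
    [0, 0, 0, 0, 0, -0.08, 1],
    [0, 0, 0, 0, 0, -0.12, 1],
    [0, 0, 0, 0, 0, -0.12, 0.8],
    [0, 0, 0, 0, 0, -0.12, 0.5],
    [0, 0, 0, 0, 0, -0.12, 0.2],
    [0, 0, 0, 0, 0, -0.12, 0],
    [0, 0, 0, 0, 0, -0.12, 0],
    [0, 0, 0, 0, 0, -0.12, 0]
  ]
}}

```text
time_s: 26.38
tcp_pos: [0.5235, -0.0526, 0.0973]
ee_rot: [[-1.0, 0.0, -0.004], [0.0, 1.0, -0.001], [0.004, -0.001, -1.0]]
wrist_force: [-0.2, -0.3, -0.8]
gripper_width: 0.462
gripper_force: 0.0
```

{"api": "arm_command", "payload": {
  "deltas": [
    [0, 0, 0, 0, 0, 0, 0],
    [0, 0, 0, 0, 0, -1, 0],
    [0, 0, 0, 0, 0, -3, 0],
    [0, 0, 0, 0, 0, -6, 0],
    [0, 0, 0, 0, 0, -9, 0],
    [0, 0, 0, 0, 0, -12, 0],
    [0, 0, 0, 0, 0, -12, 0]
  ]
}}

```text
time_s: 26.97
tcp_pos: [0.5284, -0.0522, 0.2257]
ee_rot: [[-1.0, -0.002, 0.013], [-0.002, 1.0, 0.0], [-0.013, 0.0, -1.0]]
wrist_force: [0.7, 0.5, 1.1]
gripper_width: 0.505
gripper_force: 0.0
```

{"api": "arm_command", "payload": {
  "deltas": [
    [0, 0, 0, -3.5, 1, 0, 0],
    [0, 0, 0, -7, 3, 0, 0],
    [0, 0, 0, -7, 3, 0, 0],
    [0, 0, 0, -7, 3, 0, 0],
    [0, 0, 0, -7, 3, 0, 0]
  ]
}}

```text
time_s: 27.38
tcp_pos: [0.5944, -0.0221, 0.218]
ee_rot: [[-1.0, -0.0, -0.002], [-0.0, 1.0, -0.0], [0.002, -0.0, -1.0]]
wrist_force: [0.1, 0.8, -0.3]
gripper_width: 0.497
gripper_force: 0.0
```

```bash
python3 - <<'E'
from h import *
s=sense();print(s["time_s"],s["tcp_pos"],s["wrist_force"])
c=capture("wrist");p=c["pixels"].astype(int)
m=((p[...,2]>120)&(p[...,1]<90)&(p[...,0]<90)).astype(np.uint8)
n,l,st,ce=cv2.connectedComponentsWithStats(m)
i=1+st[1:,4].argmax();print("red",ce[i],st[i],"expected",proj(c,[.5284,-.0512,.09],True))
# vial cap as expected: dark at the cap, z=.086
u=proj(c,[.5754,.1522,.086],True);print(u)
q=cv2.resize(c["pixels"],None,fx=1,fy=1);t=capture("top")["pixels"]
a=cv2.resize(t[150:260,140:280],None,fx=1.7,fy=1.7,interpolation=cv2.INTER_CUBIC)
im=np.zeros((420,798,3),np.uint8);im[:,:560]=q;im[:a.shape[0],560:798]=a;cv2.imwrite("pics/fin.png",im)
E
```

```text
27.3833 [ 0.59437836 -0.02209231  0.21797983] [ 0.09247701  0.84999432 -0.32593599]
red [240.7400906  136.40486976] [ 218  110   49   52 1766] expected [243.20333309 135.5319068 ]
[459.56723171 192.92535462]
```

View pics/fin.png

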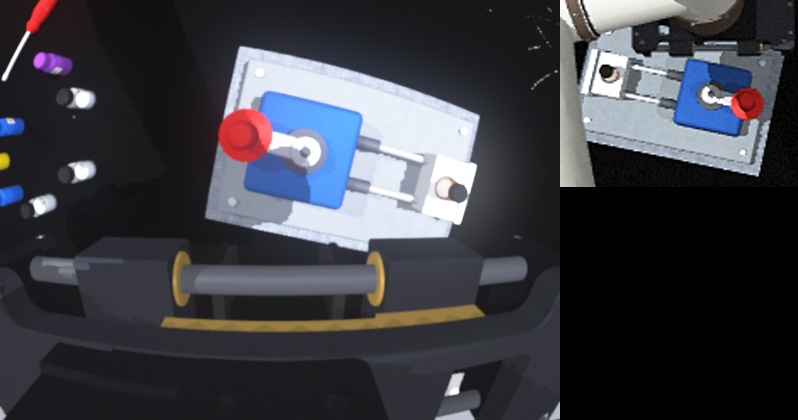

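The handle is back home at (245,135) and the vial is seated, its cap at (459,191) against an expected (459.6,193). The arm is clear and the clear vials are still standing.

```bash
python3 -c "
from station import *
print(finish_job())"
```

```text
the job is handed in; nothing more can be done
None
```

I put the brown vial in the shaker socket, cranked the handle two full turns anticlockwise back to home and let go; the job was handed in at about 27 s, but I have not seen the judge's verdict.

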